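# Unclip the finished stick holder from the drying rail

### The job

Three wooden stick holders are clipped on the drying rail. Pull the finished one, whose two sticks both carry a round cap, up off the rail against its spring catch and set it down gently, standing upright on the floor of the open grey tray. Leave the other two holders where they are on the rail.

Things in the scene. Friction and masses are not known exactly. Their poses are not given: they have to be found in the camera images.
- finished_c (a point): Centre, half-way up, of the finished holder: wooden saddle 44 (own x, across the rail) x 88 (y, along it) x 90 mm high (z up). Its bridge's top is 5 mm below this point; from its middle rises the grip post, 22 (x) x 26 mm (y), to 45 mm above this point. At y = +-34 mm stand 8 mm sticks as high as the post, both with a white cap 20 mm across. About 0.16 kg; stands by itself on its flat underside.
- half_c (a point): Same point of a like holder with one capped, one bare stick. All three sit 110 mm apart, in any order, on one fixed aluminium rail and share its yaw; bar 20 mm wide, top 52 mm above the table. Each straddles the bar 26 mm deep; sprung plungers in the bar catch it: pulled straight up it resists with about 10 to 20 N over the first 9 mm, then is free. End stops bar sliding off.
- bare_c (a point): Same point of a like holder with two bare sticks, no caps. It and the half-capped one stay on the rail where they are.
- tray: Fixed open grey tray, outside 162 mm (own x) by 192 mm (own y) by 30 mm high, walls and floor 6 mm thick; origin at the centre of its underside, on the table, z up.
There are look-alikes about, which are no part of the job. What is shaped like the part that bears finished_c but turquoise or yellow is not meant.

How it is judged:
By the outcome, as a careful person would: the job done as asked, in the order asked, and still so for the second after the job is handed in, with the robot touching nothing.
It also fails if it takes over 40 s, if anything falls off the work surface, if the arm or the gripper's body presses on something with over 40 N, if the wrist force passes 120 N, or if a joint passes its speed limit or range.

### The arm

A 7-joint arm with a two-finger parallel gripper is mounted at the origin on the work surface. World frame = base frame: x ahead of the robot, y to its left, z up, the work surface at z = 0. Lengths are in m, angles in rad, forces in N, time in s.
With the tool pointing down it reaches from about 0.4 to 0.925 m from the base axis. Payload 4.1 kg.
Tool frame: the origin (TCP) lies midway between the tips of the shut fingers; the grasp point (between the pads) lies 19 mm behind it (bot.grasp_offset is the z of the grasp point in the tool frame, in m); z points along the fingers, y is the line along which they close (so a half turn about z gives the same grasp; the last joint's range is limited). The gripper opens to 85 mm and grips with 20 to 120 N. Pads are 22 mm wide; open, the fingers measure 114 mm over their backs; the gripper's body (76 mm by 85 mm) begins 54 mm behind the grasp point. The pads swing forward as they close: fully open they stand 13 mm farther back than shut.
Start: joints at [1.231, 0.398, 0.045, 1.537, -0.019, 1.207, -0.051], TCP at [0.155, -0.631, 0.231] pointing down, gripper open.
Joint ranges: [-2.82, 2.82], [-0.49, 2.23], [-1.37, 1.46], [0, 2.46], [-1.36, 4.5], [0.23, 2], [-2.94, 2.94]. Speed limits (rad/s): [2.57, 2.57, 3.14, 3.14, 3.14, 3.14, 3.14].

### API

Orientations are given as a unit quaternion [x, y, z, w].
In Python, from rig import bot, optics, hand_in, outline_of, spot_point gives the robot as it stands.
- The arm moves only by the tool apply_moves, never from a script. Its argument "motion" is a list of rows, each a list of 7 numbers: the shift along the world's x, y, z each as a share of 0.25 m, from -1 to 1, then the turn, a rotation vector about the world's x, y, z each as a share of 0.12 rad, from -1 to 1, then the opening, from 0 (shut) to 1 (fully open). In form: [[x, y, z, rx, ry, rz, claw], ...]. A call has exactly 8 rows; each row shifts and turns the commanded pose from where the row before left it; what a row does not reach is not made up. A row lasts 1/12 s, in which the tool goes at most 41.7 mm and 7.16 degrees, less where a joint would pass 70% of its speed; a pose out of reach is approached as far as the arm can. A call with a number of a shift or a turn outside -1 to 1 is refused whole. A call with a gripper value outside its range is refused whole. The fingers move at their own pace and stop on an object; "squeeze" is the grip in N (left out, the last holds). Time passes only in rows, so rows that do not move let the fingers close, or fill a call up. It gives the time, the measured TCP pose, the force, the opening and the grip force at its end, in the units of the state.
- bot.sense(): the state, without advancing time (a new reading comes with each control period).
- optics.grab_frame(name): name is "scene" or "top" or "wrist"; returns a dict with "color" (420x560x3 uint8, blue, green, red), "z_map" (420x560 float32, m along the optical axis (not along the pixel's ray), 0 where there is no reading), "vfov" (degrees; the focal length in pixels is half the picture's height over the tangent of half this angle, whatever the lens; pixels are square), "cx", "cy" (the principal point, pixels), "position" and "rotation" of the camera in the world; the wrist camera has in their place "mount" (4x4, takes a point from camera to tool coordinates, whose origin is the TCP and whose axes are the flange's). Camera axes: x right, y down, z forward; pixel columns grow to the right and rows downward; lengths in m; the calibration is good to about 2 mm. A picture is of the moment at which its call begins: read the wrist's pose just before it.
- hand_in(): hands the job in; it is judged then, once.
Trained networks look in a picture, given as the dict that the camera call returned (one of the last four; its "shot" number tells which), for a name from the list of things; names that differ only in an ending like _2 or _b are one class to them, and where a whole thing is asked for, a point or a joint stands for the part that bears it (a point fixed in the world has none). Each returns a list of dicts, best first, with "conf" (0 to 1); they miss things now and then, are a little off and sometimes report something else, mostly with a low value. They report only what shows in the picture. A call takes as long as a camera call. They do not tell look-alikes from the thing itself.
- outline_of(picture, query): "pixels" (420x560 bool, what is visible of it).
- spot_point(picture, query): "position" ([x, y, z] in m, in the coordinates of the camera as it stood for that picture, good to about 4 mm: a listed point, or the origin of a listed thing).
The state is a dict: "clock": time; "joints": joint angles; "joint_vel": joint speeds; "effort": joint torques, N m; "ee_pos": TCP position; "orientation": TCP orientation; "ft_force": force on the tool from outside, world axes, zero at the start; "moment": the same for the moment, N m; "grip_width": finger opening in m; "gripper_force": force on a finger pad.
Only numpy, scipy, OpenCV 4.12 (cv2) and the standard library are available. Lean on these libraries where they do the work, as an engineer would, in place of code of your own. Each camera call takes 0.05 s, during which the arm holds its last target. There are 200 camera calls.

## Working session

There is one attempt and no reset: what is moved stays moved. The work goes in short steps, Python scripts to look and compute and a tool call to move; the robot and the scene stay as the last step left them, time stands still between calls to the robot, and variables do not carry over. Pictures are saved under pics/ and viewed, at most 10 in all, crops included, and the job is handed in when it is done.

Besides the shell and the picture viewer there is one more tool, called as name([rows], argument=value, ...), one row to a line, values as JSON. apply_moves: Moves the arm, as the interface text tells. Its arguments: {"type":"object","properties":{"motion":{"type":"array"},"squeeze":{"type":"number"}},"required":["motion"]}

```bash
mkdir -p pics; cat > h.py <<'E'
import numpy as np, cv2
from scipy.spatial.transform import Rotation as R
from rig import bot, optics, hand_in, outline_of, spot_point
def rot(r):
    r=np.array(r,float)
    return r if r.shape==(3,3) else R.from_quat(r.ravel()).as_matrix()
def cam(name):
    s=bot.sense(); f=optics.grab_frame(name)
    if 'mount' in f:
        T=np.eye(4);T[:3,:3]=R.from_quat(s['orientation']).as_matrix();T[:3,3]=s['ee_pos'];T=T@np.array(f['mount'])
    else:
        T=np.eye(4);T[:3,:3]=rot(f['rotation']);T[:3,3]=f['position']
    return f,T
def cloud(f,T):
    F=210/np.tan(np.radians(f['vfov'])/2)
    v,u=np.mgrid[:420,:560]; z=f['z_map']
    P=np.stack([(u-f['cx'])/F*z,(v-f['cy'])/F*z,z],-1)
    return P@T[:3,:3].T+T[:3,3]
E
python3 - <<'E'
from h import *
ims=[]
for n in('scene','top'):
    f,T=cam(n); C=cloud(f,T); cv2.imwrite(f'pics/{n}.png',f['color'])
    print(n,T[:3,3].round(3), f['vfov'])
    for q in('finished_c','half_c','bare_c','tray'):
        for d in spot_point(f,q)[:4]:
            print(q,round(d['conf'],2),(T[:3,:3]@d['position']+T[:3,3]).round(3))
        for d in outline_of(f,q)[:3]:
            m=d['pixels']; v,u=np.nonzero(m); print('  out',round(d['conf'],2),m.sum(),u.mean().round(),v.mean().round(),np.nanmedian(C[m],0).round(3))
print(bot.sense())
E
```

```text
scene [0.928 0.65  0.851] 51.36084393540332
finished_c 0.77 [0.693 0.126 0.046]
finished_c 0.67 [0.32  0.268 0.047]
finished_c 0.62 [0.502 0.243 0.071]
  out 0.96 1026 338.0 271.0 [0.512 0.251 0.068]
  out 0.96 1241 239.0 284.0 [0.697 0.134 0.04 ]
  out 0.83 1194 312.0 362.0 [0.678 0.374 0.042]
half_c 0.77 [0.535 0.342 0.07 ]
  out 0.87 1189 359.0 313.0 [0.542 0.355 0.067]
bare_c 0.76 [0.469 0.134 0.073]
  out 0.93 788 319.0 236.0 [0.482 0.146 0.067]
tray 0.61 [ 0.544 -0.171  0.003]
  out 0.88 3337 232.0 191.0 [ 0.545 -0.171  0.007]
top [0.27  0.01  1.231] 50.552960523090235
finished_c 0.97 [0.323 0.268 0.048]
finished_c 0.93 [0.694 0.129 0.047]
finished_c 0.79 [0.503 0.244 0.075]
finished_c 0.78 [0.67  0.365 0.043]
  out 0.92 661 194.0 225.0 [0.494 0.236 0.068]
  out 0.84 633 187.0 295.0 [0.317 0.261 0.042]
  out 0.82 588 151.0 170.0 [0.662 0.356 0.042]
half_c 0.55 [0.532 0.342 0.068]
  out 0.83 630 155.0 217.0 [0.524 0.337 0.068]
bare_c 0.68 [0.47  0.139 0.072]
  out 0.65 613 234.0 235.0 [0.464 0.131 0.067]
tray 0.69 [ 0.547 -0.174  0.001]
  out 0.81 3930 345.0 204.0 [ 0.543 -0.175  0.007]
{'clock': 0.9, 'joints': array([ 1.2309621 ,  0.39837256,  0.04513613,  1.53659044, -0.01871479,
        1.20688928, -0.05068858]), 'joint_vel': array([-1.23463293e-03, -1.11801340e-03, -2.32812327e-04,  2.40297396e-03,
       -4.43060678e-05, -8.73656630e-04,  1.27759054e-03]), 'effort': array([-3.52400120e-04, -4.75000370e+01,  1.36273250e+00, -2.54522288e+01,
        1.16430433e-02,  8.45472914e-04,  9.88222752e-06]), 'ee_pos': array([ 0.15505704, -0.63127887,  0.23136944]), 'orientation': array([9.92755816e-01, 1.20149417e-01, 7.00796944e-06, 8.14436375e-05]), 'ft_force': array([-0.02655224, -0.89289308,  0.46952094]), 'moment': array([0.01232188, 0.00753489, 0.05713593]), 'gripper_force': 0.0, 'grip_width': 0.08526533502298808}
```

View pics/scene.png

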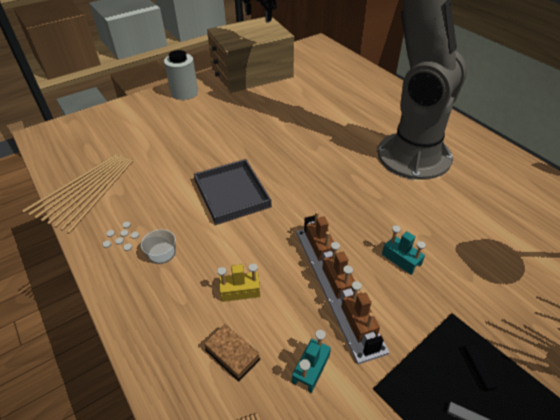

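View pics/top.png

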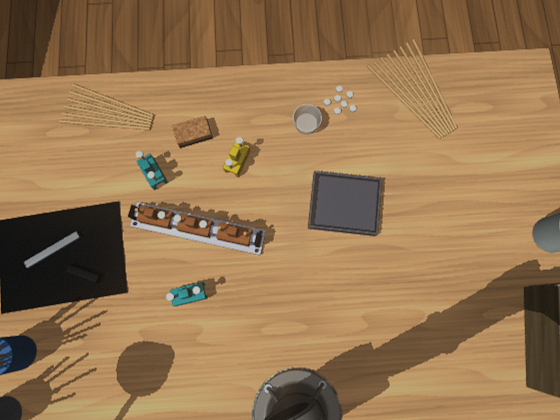

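The scene and top pictures agree. The brown holders on the rail are bare at about (0.47, 0.137), the one with two caps in the middle at (0.503, 0.244, 0.072), and half at (0.533, 0.342). The tray is at (0.545, -0.173), and the turquoise and yellow look-alikes stand off the rail. The rail runs at about 73°, so I need to turn the tool by +59° to close across it.

apply_moves([
  [0.11,0.11,0.01,0,0,0.36,1],
  [0.11,0.11,0.01,0,0,0.36,1],
  [0.11,0.11,0.01,0,0,0.36,1],
  [0.11,0.11,0.01,0,0,0.36,1],
  [0.11,0.11,0.01,0,0,0.36,1],
  [0.11,0.11,0.01,0,0,0.36,1],
  [0.11,0.11,0.01,0,0,0.36,1],
  [0.11,0.11,0.01,0,0,0.36,1],
])

```text
clock: 1.57
ee_pos: [0.3761, -0.4098, 0.2518]
orientation: [0.957, 0.29, 0.0, 0.0]
ft_force: [0.2, 0.4, 0.2]
grip_width: 0.0857
gripper_force: 0.0
```

apply_moves([
  [0.11,0.11,0,0,0,0.36,1],
  [0.11,0.11,0,0,0,0.36,1],
  [0.11,0.11,0,0,0,0.36,1],
  [0.11,0.11,0,0,0,0.36,1],
  [0,0.16,0,0,0,0.36,1],
  [0,0.16,0,0,0,0.36,1],
  [0,0.16,0,0,0,0.36,1],
  [0,0.16,0,0,0,0.36,1],
])

```text
clock: 2.23
ee_pos: [0.4849, -0.1394, 0.2514]
orientation: [0.893, 0.45, 0.0, 0.0]
ft_force: [1.7, 0.3, -0.0]
grip_width: 0.085
gripper_force: 0.0
```

apply_moves([
  [0,0.16,0,0,0,0.36,1],
  [0,0.16,0,0,0,0.36,1],
  [0,0.16,0,0,0,0.36,1],
  [0,0.16,0,0,0,0.36,1],
  [0,0.16,0,0,0,0.36,1],
  [0,0.16,0,0,0,0.36,1],
  [0,0.16,0,0,0,0.36,1],
  [0,0.16,0,0,0,0.36,1],
])

```text
clock: 2.9
ee_pos: [0.4848, 0.1804, 0.2518]
orientation: [0.802, 0.597, 0.0, 0.001]
ft_force: [0.2, 0.0, -0.3]
grip_width: 0.0857
gripper_force: 0.0
```

apply_moves([
  [0.03,0.13,0,0,0,0,1],
  [0.03,0.13,0,0,0,0,1],
  [0,0,0,0,0,0,1],
  [0,0,0,0,0,0,1],
  [0,0,0,0,0,0,1],
  [0,0,0,0,0,0,1],
  [0,0,0,0,0,0,1],
  [0,0,0,0,0,0,1],
])

```text
clock: 3.57
ee_pos: [0.5003, 0.2424, 0.2514]
orientation: [0.803, 0.595, -0.0, 0.0]
ft_force: [-0.6, 0.1, 0.3]
grip_width: 0.0853
gripper_force: 0.0
```

```bash
python3 - <<'E'
from h import *
f,T=cam('wrist'); C=cloud(f,T); s=bot.sense()
cv2.imwrite('pics/w1.png',f['color'])
Rm=R.from_quat(s['orientation']).as_matrix()
print(s['clock'],s['ee_pos'],Rm.round(3).tolist(),s['joints'].round(2),s['ft_force'].round(1))
for q in('finished_c','half_c','bare_c'):
    for d in spot_point(f,q)[:4]: print(q,round(d['conf'],2),(T[:3,:3]@d['position']+T[:3,3]).round(4))
# brown top surface pixels (post tops, ~0.116)
hsv=cv2.cvtColor(f['color'],cv2.COLOR_BGR2HSV)
m=((abs(C[...,2]-0.116)<0.006)&(f['z_map']>0)).astype(np.uint8)
n,l,st,ce=cv2.connectedComponentsWithStats(m)
for i in range(1,n):
    if st[i,4]>60:
        k=l==i; P=C[k]
        (c,sz,a)=cv2.minAreaRect((P[:,:2]*1000).astype(np.float32))
        print(ce[i].round(),st[i,4],np.round(c,1),np.round(sz,1),round(a,1),P[:,2].mean().round(4),'hsv',np.median(hsv[k],0))
E
```

```text
3.6167 [0.50025323 0.24262151 0.25145984] [[0.291, 0.957, 0.0], [0.957, -0.291, -0.001], [-0.0, 0.001, -1.0]] [ 0.05  0.27 -0.7   1.72  0.19  1.22 -0.99] [-0.4  0.2  0.1]
finished_c 0.87 [0.3228 0.2706 0.045 ]
finished_c 0.84 [0.4976 0.2421 0.071 ]
finished_c 0.6 [0.6741 0.3683 0.0479]
finished_c 0.58 [0.6919 0.1255 0.0444]
half_c 0.63 [0.5286 0.3506 0.0712]
bare_c 0.62 [0.4727 0.1356 0.071 ]
[277.  62.] 1003 [532.1 347.7] [25.3 22. ] 73.6 0.1149 hsv [ 13. 153. 154.]
[278. 108.] 471 [522.7 315.2] [18.8 18.6] 26.9 0.1131 hsv [ 26.   9. 205.]
[278. 159.] 415 [511.  275.2] [19.  18.8] 74.6 0.113 hsv [ 26.  10. 203.]
[278. 197.] 689 [501.3 243. ] [25.4 21.2] 73.7 0.1146 hsv [ 13. 152. 154.]
[279. 233.] 346 [492.4 209.9] [19.  19.4] 16.6 0.1129 hsv [ 26.  10. 201.]
[280. 304.] 524 [470.8 137.2] [26.8 20.9] 72.9 0.1143 hsv [ 13. 156. 152.]
```

View pics/w1.png

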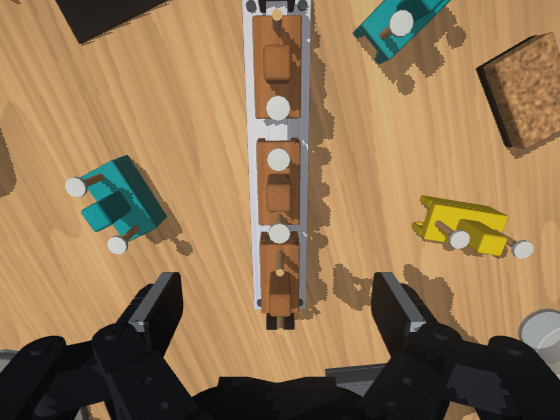

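The wrist picture shows the middle holder with caps at (278,159) and (278,233) and its post at (278,197). The top one has a cap and a bare stick, and the lower one is bare. The post centre is at (0.5013, 0.243) and the rail at 73.8°. I'll descend to TCP z 0.076.

apply_moves([
  [0.004,0.001,-0.12,0,0,0.1,1],
  [0,0,-0.12,0,0,0,1],
  [0,0,-0.12,0,0,0,1],
  [0,0,-0.12,0,0,0,1],
  [0,0,-0.12,0,0,0,1],
  [0,0,-0.06,0,0,0,1],
  [0,0,-0.04,0,0,0,1],
  [0,0,0,0,0,0,1],
])

```text
clock: 4.43
ee_pos: [0.4998, 0.2431, 0.0744]
orientation: [0.799, 0.601, -0.002, -0.0]
ft_force: [0.1, -0.6, -0.4]
grip_width: 0.0855
gripper_force: 0.0
```

apply_moves([
  [0,0,0,0,0,0,0.6],
  [0,0,0,0,0,0,0.4],
  [0,0,0,0,0,0,0.3],
  [0,0,0,0,0,0,0.1],
  [0,0,0,0,0,0,0],
  [0,0,0,0,0,0,0],
  [0,0,0,0,0,0,0],
  [0,0,0,0,0,0,0],
], squeeze=80)

```text
clock: 5.1
ee_pos: [0.5018, 0.2442, 0.0772]
orientation: [0.799, 0.601, 0.001, 0.0]
ft_force: [-0.7, -0.0, 6.1]
grip_width: 0.0216
gripper_force: 77.8
```

apply_moves([
  [0,0,0.01,0,0,0,0],
  [0,0,0.01,0,0,0,0],
  [0,0,0.01,0,0,0,0],
  [0,0,0.01,0,0,0,0],
  [0,0,0.01,0,0,0,0],
  [0,0,0.01,0,0,0,0],
  [0,0,0.02,0,0,0,0],
  [0,0,0.02,0,0,0,0],
])

```text
clock: 5.77
ee_pos: [0.5007, 0.2444, 0.1024]
orientation: [0.799, 0.601, -0.0, -0.0]
ft_force: [-0.8, 0.2, -1.0]
grip_width: 0.0208
gripper_force: 81.1
```

apply_moves([
  [0,0,0.03,0,0,0,0],
  [0,0,0.05,0,0,0,0],
  [0,0,0.08,0,0,0,0],
  [0,0,0.1,0,0,0,0],
  [0,0,0.1,0,0,0,0],
  [0,0,0.06,0,0,0,0],
  [0,0,0,0,0,0,0],
  [0,0,0,0,0,0,0],
])

```text
clock: 6.43
ee_pos: [0.5012, 0.2445, 0.2077]
orientation: [0.799, 0.601, 0.001, 0.0]
ft_force: [-0.4, -0.3, -1.5]
grip_width: 0.021
gripper_force: 81.3
```

```bash
python3 - <<'E'
from h import *
f,T=cam('top'); C=cloud(f,T); s=bot.sense()
print(s['clock'],s['ee_pos'],s['grip_width'])
m=outline_of(f,'tray')[0]['pixels']; P=C[m]; P=P[(P[:,2]>0.02)&(P[:,2]<0.04)]
print('tray',cv2.minAreaRect((P[:,:2]*1000).astype(np.float32)))
f,T=cam('wrist'); C=cloud(f,T); cv2.imwrite('pics/w2.png',f['color'])
for q in('finished_c','half_c','bare_c'):
    for d in spot_point(f,q)[:4]: print(q,round(d['conf'],2),(T[:3,:3]@d['position']+T[:3,3]).round(4))
E
```

```text
6.4833 [0.50047237 0.24385301 0.20626952] 0.02095526464186083
tray ((543.3070068359375, -173.5469970703125), (192.2247772216797, 163.1795654296875), 79.9274673461914)
finished_c 0.88 [0.3165 0.2669 0.0414]
finished_c 0.82 [0.4962 0.2436 0.1956]
finished_c 0.58 [0.6926 0.1275 0.0436]
half_c 0.76 [0.5325 0.3534 0.0715]
```

View pics/w2.png

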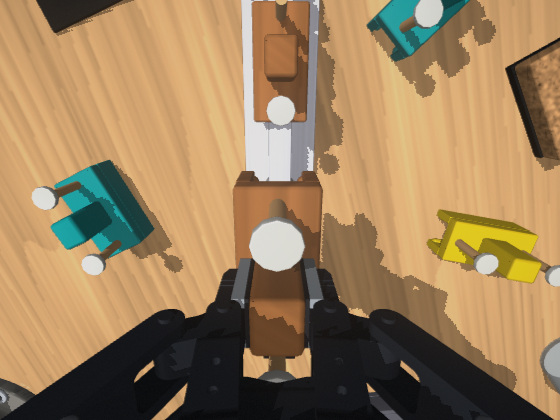

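The finished holder is held off the rail, with its cap at (277,246) between the fingers, and the half one is still seated at (281,55). I'll carry it to the tray centre at (0.543, -0.174), with a +6° turn to align it with the tray.

apply_moves([
  [0.012,-0.04,0,0,0,0.11,0],
  [0.012,-0.08,0,0,0,0.11,0],
  [0.012,-0.12,0,0,0,0.11,0],
  [0.012,-0.14,0,0,0,0.11,0],
  [0.012,-0.14,0,0,0,0.11,0],
  [0.012,-0.14,0,0,0,0.11,0],
  [0.012,-0.14,0,0,0,0.11,0],
  [0.012,-0.14,0,0,0,0.11,0],
])

```text
clock: 7.4
ee_pos: [0.5246, 0.0073, 0.2058]
orientation: [0.766, 0.643, -0.0, -0.0]
ft_force: [1.2, 0.7, -1.3]
grip_width: 0.0211
gripper_force: 81.2
```

apply_moves([
  [0.015,-0.14,0,0,0,0,0],
  [0.015,-0.14,0,0,0,0,0],
  [0.015,-0.14,0,0,0,0,0],
  [0.015,-0.12,0,0,0,0,0],
  [0.015,-0.1,0,0,0,0,0],
  [0,-0.06,0,0,0,0,0],
  [0,-0.03,0,0,0,0,0],
  [0,0,0,0,0,0,0],
])

```text
clock: 8.07
ee_pos: [0.5431, -0.1755, 0.2055]
orientation: [0.767, 0.641, -0.001, -0.0]
ft_force: [0.7, -0.1, -1.2]
grip_width: 0.0211
gripper_force: 81.1
```

apply_moves([
  [0,0,-0.05,0,0,0,0],
  [0,0,-0.08,0,0,0,0],
  [0,0,-0.09,0,0,0,0],
  [0,0,-0.09,0,0,0,0],
  [0,0,-0.07,0,0,0,0],
  [0,0,-0.04,0,0,0,0],
  [0,0,0,0,0,0,0],
  [0,0,0,0,0,0,0],
])

```text
clock: 8.73
ee_pos: [0.5438, -0.1721, 0.1011]
orientation: [0.766, 0.643, 0.0, -0.0]
ft_force: [-0.0, 0.2, -1.8]
grip_width: 0.0212
gripper_force: 81.1
```

```bash
python3 - <<'E'
from h import *
s=bot.sense(); f,T=cam('wrist'); C=cloud(f,T)
print(s['clock'],s['ee_pos'],s['ft_force'].round(1),s['grip_width'])
m=outline_of(f,'finished_c')[0]['pixels']; P=C[m]; print(m.sum(),np.median(P,0).round(3))
hist,e=np.histogram(P[:,2]-s['ee_pos'][2],bins=np.arange(-.06,.07,.003)); print([(round(a,3),int(b)) for a,b in zip(e,hist) if b>20])
f,T=cam('scene'); C=cloud(f,T); cv2.imwrite('pics/s2.png',f['color'][120:280,150:400].repeat(3,0).repeat(3,1))
E
```

```text
8.7333 [ 0.54381839 -0.17209523  0.1010625 ] [-0.   0.2 -1.8] 0.0212329954795747
12859 [ 0.546 -0.151  0.129]
[(np.float64(-0.051), 26), (np.float64(-0.048), 49), (np.float64(-0.045), 50), (np.float64(-0.042), 32), (np.float64(-0.039), 39), (np.float64(-0.036), 37), (np.float64(-0.033), 37), (np.float64(-0.03), 34), (np.float64(-0.027), 46), (np.float64(-0.024), 106), (np.float64(-0.021), 123), (np.float64(-0.018), 114), (np.float64(-0.015), 2677), (np.float64(-0.012), 1540), (np.float64(-0.009), 32), (np.float64(-0.006), 30), (np.float64(-0.003), 30), (np.float64(0.0), 39), (np.float64(0.003), 45), (np.float64(0.006), 63), (np.float64(0.009), 80), (np.float64(0.012), 146), (np.float64(0.015), 216), (np.float64(0.018), 266), (np.float64(0.021), 268), (np.float64(0.024), 227), (np.float64(0.027), 204), (np.float64(0.03), 402), (np.float64(0.033), 1957), (np.float64(0.036), 3839), (np.float64(0.039), 22)]
```

View pics/s2.png

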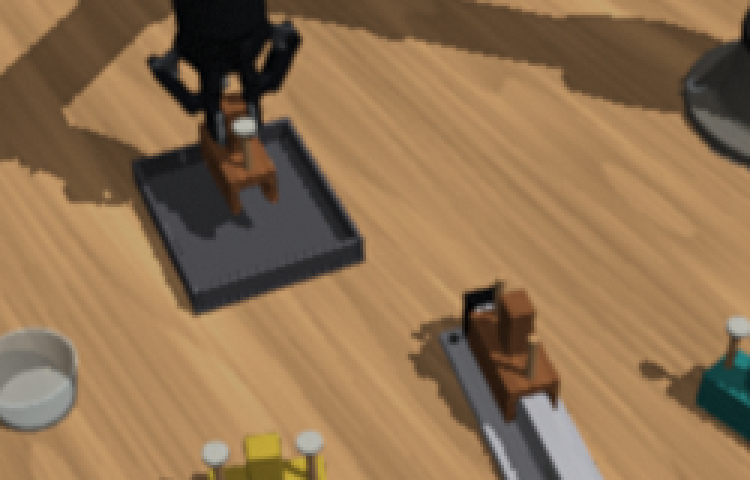

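The holder hangs upright over the tray at about (240,160) in the crop, and the bare one is still on the rail. Its underside is about 52 mm below the TCP, so I expect contact near TCP z 0.058.

apply_moves([
  [0,0,-0.04,0,0,0,0],
  [0,0,-0.04,0,0,0,0],
  [0,0,-0.03,0,0,0,0],
  [0,0,-0.02,0,0,0,0],
  [0,0,-0.01,0,0,0,0],
  [0,0,-0.004,0,0,0,0],
  [0,0,-0.004,0,0,0,0],
  [0,0,0,0,0,0,0],
])

```text
clock: 9.55
ee_pos: [0.544, -0.1735, 0.0644]
orientation: [0.766, 0.642, 0.0, 0.0]
ft_force: [0.2, 0.1, -1.7]
grip_width: 0.0214
gripper_force: 81.1
```

apply_moves([
  [0,0,-0.004,0,0,0,0],
  [0,0,-0.004,0,0,0,0],
  [0,0,-0.004,0,0,0,0],
  [0,0,-0.004,0,0,0,0],
  [0,0,0,0,0,0,0],
  [0,0,0,0,0,0,0],
  [0,0,0,0,0,0,0],
  [0,0,0,0,0,0,0],
])

```text
clock: 10.22
ee_pos: [0.5439, -0.1735, 0.0604]
orientation: [0.766, 0.642, 0.0, 0.0]
ft_force: [0.6, 0.7, -1.9]
grip_width: 0.0208
gripper_force: 81.1
```

apply_moves([
  [0,0,-0.003,0,0,0,0],
  [0,0,-0.003,0,0,0,0],
  [0,0,-0.003,0,0,0,0],
  [0,0,0,0,0,0,0],
  [0,0,0,0,0,0,0],
  [0,0,0,0,0,0,0],
  [0,0,0,0,0,0,0],
  [0,0,0,0,0,0,0],
])

```text
clock: 10.88
ee_pos: [0.5439, -0.1735, 0.0582]
orientation: [0.766, 0.642, 0.0, 0.0]
ft_force: [-0.9, 0.5, -0.9]
grip_width: 0.0212
gripper_force: 81.1
```

apply_moves([
  [0,0,-0.003,0,0,0,0],
  [0,0,-0.003,0,0,0,0],
  [0,0,0,0,0,0,0],
  [0,0,0,0,0,0,0],
  [0,0,0,0,0,0,0],
  [0,0,0,0,0,0,0],
  [0,0,0,0,0,0,0],
  [0,0,0,0,0,0,0],
])

```text
clock: 11.55
ee_pos: [0.544, -0.1736, 0.0573]
orientation: [0.766, 0.642, 0.0, 0.0]
ft_force: [-1.2, -0.1, 6.0]
grip_width: 0.021
gripper_force: 81.7
```

It's resting on the floor with about 6 N. Now I'll release slowly and retreat straight up.

apply_moves([
  [0,0,0.002,0,0,0,0],
  [0,0,0,0,0,0,0.27],
  [0,0,0,0,0,0,0.3],
  [0,0,0,0,0,0,0.4],
  [0,0,0,0,0,0,0.6],
  [0,0,0,0,0,0,0.8],
  [0,0,0,0,0,0,1],
  [0,0,0,0,0,0,1],
], squeeze=20)

```text
clock: 12.22
ee_pos: [0.5438, -0.1735, 0.0571]
orientation: [0.766, 0.642, 0.0, 0.0]
ft_force: [-0.2, -0.5, 0.0]
grip_width: 0.0801
gripper_force: 0.0
```

apply_moves([
  [0,0,0,0,0,0,1],
  [0,0,0.02,0,0,0,1],
  [0,0,0.05,0,0,0,1],
  [0,0,0.1,0,0,0,1],
  [0,0,0.12,0,0,0,1],
  [0,0,0.12,0,0,0,1],
  [0,0,0.12,0,0,0,1],
  [0,0,0.1,0,0,0,1],
])

```text
clock: 12.88
ee_pos: [0.5445, -0.1734, 0.2183]
orientation: [0.766, 0.643, 0.001, 0.001]
ft_force: [0.9, -0.2, 0.4]
grip_width: 0.0855
gripper_force: 0.0
```

```bash
python3 - <<'E'
from h import *
f,T=cam('scene'); s=bot.sense(); print(s['clock'],s['ee_pos'],s['ft_force'].round(1),s['grip_width'])
cv2.imwrite('pics/s3.png',f['color'][140:380,150:400].repeat(2,0).repeat(2,1))
for g,U in((f,T),cam('wrist')):
  for q in('finished_c','half_c','bare_c'):
    for d in spot_point(g,q)[:4]: print(q,round(d['conf'],2),(U[:3,:3]@d['position']+U[:3,3]).round(4))
E
```

```text
12.9333 [ 0.54755331 -0.17398267  0.22334846] [0.9 0.1 2.6] 0.08525067555540165
finished_c 0.97 [0.6743 0.3663 0.0461]
finished_c 0.8 [ 0.5431 -0.1727  0.0509]
finished_c 0.77 [0.3206 0.2642 0.0456]
finished_c 0.56 [0.6938 0.1223 0.042 ]
bare_c 0.66 [0.4653 0.1328 0.073 ]
finished_c 0.64 [ 0.5429 -0.175   0.0488]
```

View pics/s3.png

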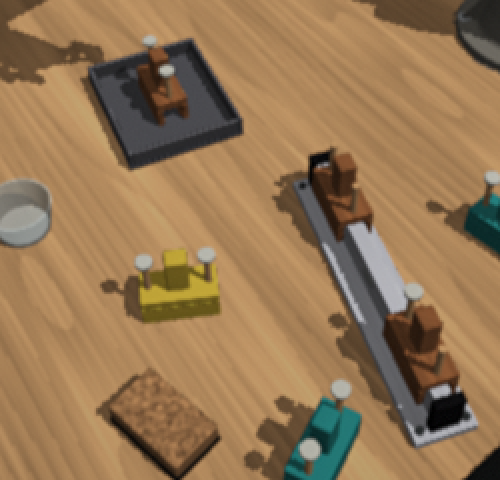

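The finished holder stands upright in the tray at (163,85) in the crop, at z 0.051 as expected. The other two are still on the rail at (342,195) and (422,350), and the gripper is clear.

```bash
python3 -c "from rig import hand_in; print(hand_in())"
```

```text
the job is handed in; nothing more can be done
None
```

The job is handed in: the finished two-capped holder stands upright on the tray floor, and the half-capped and bare holders are still on the rail; it took about 13 s of the 40 s allowed, and no verdict was returned.

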